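Set out the filter-service kit on the bench mat

TASK

Set out the service kit on the black mat: stand the orange oil filter on the ringed spot next to the blue bin, the red spray can on the ringed spot next to the metal cup, and the yellow-and-green carton on the spot between them, its sides parallel to the mat's edges, with the small blue-lidded tin on top of the carton. Centre each on its ring (the tin on the carton), upright and let go. Do not knock anything over, and leave the white filter, the wrench and the steel socket where they are.

Things in the scene. Friction and masses are not known exactly. Their poses are not given: they have to be found in the camera images.
- filter_mid (a point): The orange oil filter: upright cylinder, 58 mm diameter, 80 mm tall, dark band at the foot and dark disc on top, about 0.35 kg. Loose, starts upright on the bench, any yaw; this point is at its centre, half-way up, z along its upright axis.
- carton_mid (a point): The yellow carton with a green band low down: rigid box 58 x 58 mm, 84 mm tall, flat top, about 0.3 kg. Loose, starts upright on the bench, any yaw; this point is at its centre, half-way up, x and y square to its side faces, z up.
- can_mid (a point): The red spray can with a white cap: upright cylinder, 44 mm diameter up to 82 mm, then the 39 mm cap; 105 mm tall in all, about 0.16 kg. Loose, starts upright on the bench, any yaw; this point is at its centre, half-way up, z along its upright axis. (52.5 mm above its foot, on the red part)
- tin_mid (a point): The small round metal tin with a blue lid: flat cylinder, 46 mm diameter, 28 mm tall, about 0.09 kg. Loose, starts upright on the bench, any yaw; this point is at its centre, half-way up, z along its upright axis.
- mat: The black rubber mat, fixed to the bench: 120 mm (its x) by 510 mm (its y), 4 mm thick. Origin at the centre of its underside, on the bench. Three white rings of 80 mm outer diameter are printed on it in a row along its y: at y = -100, 0 and +100 mm (x = 0). The blue bin stands at one end of the row and the metal cup at the other; which is at which end varies.
- bin: The blue open parts bin with brass nuts in it, 80 x 80 mm, 45 mm tall, fixed on the mat on its long axis, centred 205 mm from the mat's centre. Origin at the centre of its underside.
- cup: The round open metal cup with dark bolts in it, 76 mm across its rim, 45 mm tall, fixed on the mat on its long axis, centred 205 mm from the mat's centre at the end opposite the bin. Origin at the centre of its underside.
- spare_mid (a point): A white oil filter, same shape as the orange one (58 mm diameter, 80 mm tall), standing loose to the left of the work. Not part of the kit: leave it alone. Point at its centre, half-way up.
- wrench: A steel combination wrench, 180 mm long, lying loose on the bench to the right of the work along its own x. Leave it alone.
- socket_mid (a point): A steel wrench socket, 32 mm diameter, 38 mm tall, standing loose to the right of the work. Leave it alone. Point at its centre, half-way up.
Not all that is in view belongs to the job. Of the things that look like the bin, take the one that is farthest to the robot's right at the start.

How it is judged:
By the outcome, as a careful person would: the job done as asked, in the order asked, and still so for the second after the job is handed in, with the robot touching nothing.
It also fails if it takes over 112 s, if anything falls off the work surface, if the arm or the gripper's body presses on something with over 40 N, if the wrist force passes 120 N, or if a joint passes its speed limit or range.

ROBOT

A 6-joint arm with a two-finger parallel gripper is mounted at the origin on the work surface. World frame = base frame: x ahead of the robot, y to its left, z up, the work surface at z = 0. Lengths are in mm, angles in rad, forces in N, time in s.
With the tool pointing down it reaches from about 350 to 875 mm from the base axis. Payload 4.2 kg.
Tool frame: the origin (TCP) lies on the centre line of the jaws, within the pads' length; the fingertips stand 11 mm ahead of it and the grasp point (between the pads) lies 8 mm behind it; z points along the fingers, y is the line along which they close (so a half turn about z gives the same grasp; the last joint's range is limited). The gripper opens to 87 mm and grips with 3 to 60 N. Pads are 19 mm wide; open, the fingers measure 117 mm over their backs; the gripper's body (75 mm by 190 mm) begins 51 mm behind the grasp point.
Start: joints at [1.511, 0.385, 0.008, 0, -1.194, -0.259], TCP at [195.859, 593.497, 233.55] pointing down, gripper open.
Joint ranges: [-3.14, 3.14], [-1.21, 2.06], [-1.07, 1.41], [-3.16, 2.05], [-2.99, -0.16], [-3.1, 3.1]. Speed limits (rad/s): [2.79, 2.79, 3.14, 3.14, 3.14, 3.14].

INTERFACE

Orientations are given as a unit quaternion [w, x, y, z].
In Python, from rig import r gives the robot as it stands. The module is installed in compiled form; this text tells all that it offers.
- The arm moves only by the tool carry_out, never from a script. Its argument "increments" is a list that holds one entry, the list of rows, each a list of 4 numbers: the shift along the tool's x, y, z in mm, then the turn about the tool's z in degrees. A call has 1 to 8 rows; each row is the pose to reach, as a shift and turn from the pose commanded when the call began, along the tool's axes at that moment; what a row does not reach only later rows make up. A row lasts 1/10 s, in which the tool goes at most 50 mm and 8.59 degrees, less where a joint would pass 70% of its speed; a pose out of reach is approached as far as the arm can. A call with a gripper value outside its range is refused whole. "jaw" is the closure, from 0 (fully open) to 1 (shut), set as the call begins (left out, the last holds). The fingers move at their own pace and stop on an object; "force" is the grip in N (left out, the last holds). Time passes only in rows, so rows that repeat a pose let the fingers close. It gives the time, the measured TCP pose, the force, the opening and the grip force at its end, in the units of the state.
- r.get_obs(): the state, without advancing time (a new reading comes with each control period).
- r.snapshot(name): name is "scene" or "top" or "wrist"; returns (picture, depth): 420x560x3 uint8, red, green, blue; 420x560 float32, mm along the optical axis (not along the pixel's ray), 0 where there is no reading.
- r.get_calibration(name): a dict with "camera_matrix" (3x3 intrinsics, pixels), "pose" (4x4, takes a point from camera to world coordinates). Camera axes: x right, y down, z forward; pixel columns grow to the right and rows downward; lengths in mm; the calibration is good to about 2 mm. A picture is of the moment at which its call begins: read the wrist's pose just before it. get_calibration takes no time and is no camera call; for the wrist camera it gives the pose at the moment of the call.
- r.hand_in(): hands the job in; it is judged then, once.
The state is a dict: "time": time; "joint_positions": joint angles; "qvel": joint speeds; "joint_torque": joint torques, N m; "position": TCP position; "tcp_rot": TCP orientation; "contact_force": force on the tool from outside, world axes, zero at the start; "ft_torque": the same for the moment, N m; "width": finger opening in mm; "finger_force": force on a finger pad.
Only numpy, scipy, OpenCV 4.12 (cv2) and the standard library are available. Lean on these libraries where they do the work, as an engineer would, in place of code of your own. Each camera call takes 0.05 s, during which the arm holds its last target. There are 200 camera calls.

## Working session

There is one attempt and no reset: what is moved stays moved. The work goes in short steps, Python scripts to look and compute and a tool call to move; the robot and the scene stay as the last step left them, time stands still between calls to the robot, and variables do not carry over. Pictures are saved under pics/ and viewed, at most 14 in all, crops included, and the job is handed in when it is done.

Besides the shell and the picture viewer there is one more tool, called in YAML: its name, and indented under it one key for each argument. carry_out: Moves the arm, as the interface text tells. Its arguments: {"type":"object","properties":{"increments":{"type":"array","items":{"type":"array","items":{"type":"array","items":{"type":"number"}}}},"jaw":{"type":"number"},"force":{"type":"number"}},"required":["increments"]}

```bash
mkdir -p pics; cat > h.py <<'E'
from rig import r
import numpy as np, cv2
from scipy.spatial.transform import Rotation as R
def snap(cam,name):
    c=r.get_calibration(cam); p,d=r.snapshot(cam)
    cv2.imwrite(f'pics/{name}.png',p[:,:,::-1]); np.savez(f'pics/{name}.npz',p=p,d=d,K=c['camera_matrix'],T=c['pose'])
def load(name):
    z=np.load(f'pics/{name}.npz'); p,d,K,T=z['p'],z['d'],z['K'],z['T']
    v,u=np.mgrid[:d.shape[0],:d.shape[1]]
    P=np.stack([(u-K[0,2])/K[0,0]*d,(v-K[1,2])/K[1,1]*d,d],-1)@T[:3,:3].T+T[:3,3]
    P[d==0]=np.nan
    return p,P
def tool(target):  # world -> tool shift
    o=r.get_obs(); q=o['tcp_rot']; M=R.from_quat([q[1],q[2],q[3],q[0]])
    return M.inv().apply(np.array(target)-o['position'])
E
python3 - <<'E'
from h import *
snap('top','top0'); snap('scene','scene0'); o=r.get_obs(); print(o)
print(r.get_calibration('top'))
E
```

```text
{'time': 0.1, 'joint_positions': array([ 1.51058589e+00,  3.85487325e-01,  6.77850214e-03, -4.35876926e-04,
       -1.19406169e+00, -2.58624212e-01]), 'qvel': array([-0.00141688, -0.00209832,  0.00541508,  0.00088179, -0.00166847,
       -0.00046869]), 'joint_torque': array([ 4.30005991e-05, -3.91690171e+01,  1.87935483e+01,  4.23187450e+00,
        1.34849691e-02, -7.53375184e-05]), 'position': array([195.71866893, 593.00926281, 232.5705115 ]), 'tcp_rot': array([ 1.00230247e-03,  9.87306683e-01, -1.58822222e-01, -1.03813552e-04]), 'contact_force': array([-0.50467918,  0.78939274, -0.98119123]), 'ft_torque': array([-0.0377544 ,  0.01908479, -0.0637499 ]), 'finger_force': 0.0, 'width': 86.89901133808355}
{'camera_matrix': array([[423.53820337,   0.        , 272.94681345],
       [  0.        , 423.53820337, 208.7124335 ],
       [  0.        ,   0.        ,   1.        ]]), 'pose': array([[-4.08728713e-02, -9.76140333e-01,  2.13259135e-01,
         3.18012346e+02],
       [-9.99164067e-01,  4.00931905e-02, -7.98148189e-03,
         7.25649892e+00],
       [-7.59192736e-04, -2.13407090e-01, -9.76963069e-01,
         1.22354648e+03],
       [ 0.00000000e+00,  0.00000000e+00,  0.00000000e+00,
         1.00000000e+00]])}
```

View pics/top0.png

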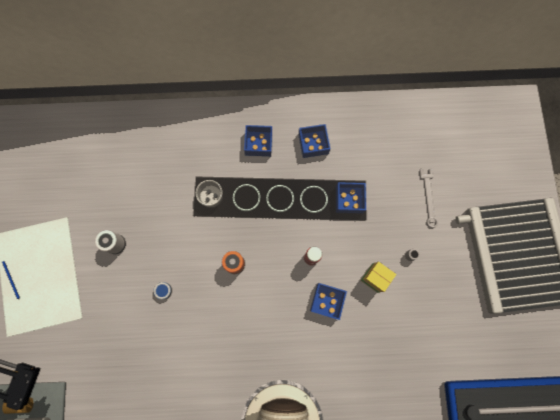

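View pics/scene0.png

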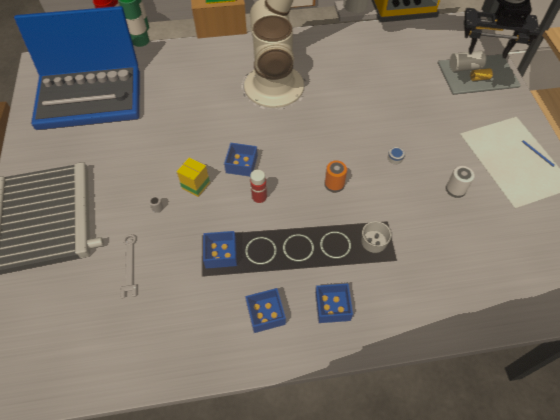

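The top view shows the mat with the cup at the left end (208,193), the bin at the right end (351,197) and the rings at (246,197), (280,198) and (314,199). The orange filter is at (233,262), the can at (313,256), the carton at (379,277) and the tin at (162,291). The gripper is at (20,385).

```bash
python3 - <<'E'
from h import *
p,P=load('top0')
def top(n,u,v,zl,zh,w=22):
    Q=P[v-w:v+w,u-w:u+w].reshape(-1,3); Q=Q[(Q[:,2]>zl)&(Q[:,2]<zh)]
    rc=cv2.minAreaRect(Q[:,:2].astype(np.float32)); cc=cv2.minEnclosingCircle(Q[:,:2].astype(np.float32))
    print(n,len(Q),'med z',np.median(Q[:,2]).round(1),'mean',Q.mean(0).round(1),'rect',np.round(rc[0],1),np.round(rc[1],1),round(rc[2],1),'circ',np.round(cc[0],1),round(cc[1],1))
top('filter',233,262,72,88)
top('can',313,256,97,112)
top('carton',379,277,77,92)
top('tin',162,291,21,35)
top('bin',351,197,38,50)
top('cup',208,193,38,50)
top('spare',110,243,72,88)
# rings: white pixels on mat
g=p.min(2)
for n,(u,v) in dict(r1=(246,197),r2=(280,198),r3=(314,199)).items():
    m=np.zeros(g.shape,bool); m[v-16:v+17,u-16:u+17]=g[v-16:v+17,u-16:u+17]>110
    Q=P[m]; Q=Q[Q[:,2]<12]; cc=cv2.minEnclosingCircle(Q[:,:2].astype(np.float32)); e=cv2.fitEllipse(Q[:,:2].astype(np.float32))
    print(n,len(Q),Q.mean(0).round(1),np.round(cc[0],1),round(cc[1],1),np.round(e[0],1),np.round(e[1],1))
o=r.get_obs();q=o['tcp_rot'];print(R.from_quat([q[1],q[2],q[3],q[0]]).as_matrix().round(3))
print(r.get_calibration('wrist'))
E
```

```text
filter 358 med z 79.7 mean [428.2 114.8  79.7] rect [428.5 115.2] [54.1 56.4] 1.2 circ [428.9 114.6] 28.9
can 164 med z 104.9 mean [ 436.7 -104.4  104.9] rect [ 436.9 -104.1] [34.6 34.7] 85.8 circ [ 437.  -104.7] 19.1
carton 496 med z 84.0 mean [ 371.6 -280.1   84.1] rect [ 372.1 -280.8] [58.9 59.1] 51.2 circ [ 372.1 -280.4] 40.0
tin 229 med z 27.4 mean [360.7 316.   27.5] rect [361.3 316.7] [47.1 43.8] 87.0 circ [360.3 316.7] 23.7
bin 179 med z 46.3 mean [ 607.7 -227.7   45.7] rect [ 603.8 -227. ] [80.9 82.1] 85.4 circ [ 604. -226.] 55.6
cup 115 med z 46.2 mean [635.  186.4  45.3] rect [630.7 181.5] [74.3 73.8] 54.2 circ [631.6 181.8] 38.5
spare 357 med z 79.2 mean [499.  457.1  79. ] rect [499.  458.3] [56.  55.9] 42.8 circ [499.8 458.2] 29.2
r1 90 [622.2  75.2   4.3] [624.2  75.3] 40.6 [623.9  75.5] [76.7 76.9]
r2 89 [615.4 -25.2   4.1] [616.6 -24.1] 40.5 [617.1 -24.2] [77.  77.3]
r3 93 [ 607.5 -123.3    4.7] [ 609.8 -124. ] 40.7 [ 610.2 -123.9] [77.3 77.4]
[[ 0.95  -0.314 -0.001]
 [-0.314 -0.95  -0.002]
 [ 0.     0.002 -1.   ]]
{'camera_matrix': array([[359.44173557,   0.        , 273.3204584 ],
       [  0.        , 359.44173557, 207.25676587],
       [  0.        ,   0.        ,   1.        ]]), 'pose': array([[-3.13278928e-01, -9.12713388e-01, -2.62317718e-01,
         2.68109253e+02],
       [-9.49659420e-01,  3.01618131e-01,  8.46964506e-02,
         5.70213895e+02],
       [ 1.81619548e-03,  2.75646105e-01, -9.61257471e-01,
         3.83507321e+02],
       [ 0.00000000e+00,  0.00000000e+00,  0.00000000e+00,
         1.00000000e+00]])}
```

carry_out:
  increments:
    - [[35, 36, 0, 8], [70, 72, 0, 16], [105, 108, 0, 24], [140, 144, 0, 32], [175, 180, 0, 40], [210, 216, 0, 48], [245, 252, 0, 56], [280, 288, 0, 64]]
  jaw: 0
  force: 30

```text
time: 0.9
position: [370.9, 231.7, 233.5]
tcp_rot: [0.0, 0.751, -0.66, -0.0]
contact_force: [0.7, 0.6, 0.3]
width: 87.0
finger_force: 0.0
```

```bash
cat >> h.py <<'E'
def go(x,y,z,phi=-3.94):
    "tool shift and turn to reach TCP x,y,z with tool y along world angle phi (mod 180)"
    o=r.get_obs(); q=o['tcp_rot']; M=R.from_quat([q[1],q[2],q[3],q[0]]).as_matrix()
    a=np.degrees(np.arctan2(M[1,1],M[0,1])); t=(-(phi-a)+90)%180-90
    print('t',round(o['time'],2),'pos',o['position'].round(1),'shift',tool([x,y,z]).round(1),'turn',t.round(1),'tilt',np.degrees(M[:2,2]).round(2),'j',o['joint_positions'].round(2),'w',round(o['width'],1),'F',o['contact_force'].round(1),'g',round(o['finger_force'],1))
E
python3 -c "
from h import *
go(428.6,114.9,150)"
```

```text
t 0.9 pos [370.9 231.7 233.5] shift [123.3 -42.1  83.5] turn 11.4 tilt [-0.01  0.  ] j [ 0.93  0.06 -0.42 -0.   -1.09 -0.8 ] w 87.0 F [0.7 0.6 0.3] g 0.0
```

carry_out:
  increments:
    - [[45, -16, 20, 6], [90, -31, 50, 11.4], [123.3, -42.1, 83.5, 11.4], [123.3, -42.1, 83.5, 11.4], [123.3, -42.1, 83.5, 11.4]]

```text
time: 1.4
position: [428.8, 115.9, 149.0]
tcp_rot: [-0.002, -0.683, 0.73, 0.0]
contact_force: [-0.1, 0.6, 0.3]
width: 87.0
finger_force: 0.0
```

```bash
python3 -c "
from h import *
go(428.6,114.9,37)
snap('wrist','w1')
p,P=load('w1')
Q=P.reshape(-1,3);Q=Q[(abs(Q[:,2]-80)<6)&(np.hypot(Q[:,0]-428,Q[:,1]-115)<45)]
print(len(Q),Q.mean(0),cv2.minEnclosingCircle(Q[:,:2].astype(np.float32)))"
```

```text
t 1.4 pos [428.8 115.9 149. ] shift [  0.8  -0.2 112. ] turn 0.1 tilt [-0.14 -0.11] j [ 0.63  0.17 -0.54  0.   -0.87 -0.7 ] w 87.0 F [-0.1  0.6  0.3] g 0.0
5754 [428.91113891 114.74833183  79.82573984] ((429.0862731933594, 116.7808609008789), 29.04326820373535)
```

View pics/w1.png

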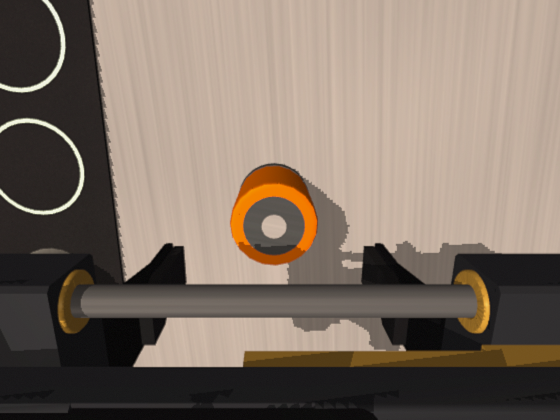

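The filter sits centred between the fingers at (273,225), which agrees with the top camera. I'll descend and grip.

carry_out:
  increments:
    - [[0.8, 0, 40, 0], [0.8, 0, 80, 0], [0.8, 0, 105, 0], [0.8, 0, 112, 0], [0.8, 0, 112, 0], [0.8, 0, 112, 0]]

```text
time: 2.05
position: [430.2, 117.9, 39.6]
tcp_rot: [0.002, -0.685, 0.729, -0.0]
contact_force: [0.6, 0.3, 1.0]
width: 86.9
finger_force: 0.0
```

carry_out:
  increments:
    - [[0, 0, 0, 0], [0, 0, 0, 0], [0, 0, 0, 0], [0, 0, 0, 0], [0, 0, 0, 0], [0, 0, 0, 0], [0, 0, 0, 0], [0, 0, 0, 0]]
  jaw: 1
  force: 30

```text
time: 2.85
position: [428.9, 116.4, 38.3]
tcp_rot: [-0.0, -0.684, 0.729, 0.0]
contact_force: [-2.3, 0.9, 5.6]
width: 57.6
finger_force: 30.0
```

```bash
python3 -c "
from h import *
go(610.1,-123.9,120)"
```

```text
t 2.85 pos [428.9 116.4  38.3] shift [ 228.2 -196.2  -81.7] turn 0.3 tilt [-0.01 -0.01] j [ 0.63  0.35 -0.67  0.   -0.56 -0.7 ] w 57.6 F [-2.3  0.9  5.6] g 30.0
```

carry_out:
  increments:
    - [[0, 0, -35, 0], [0, 0, -75, 0], [37, -32, -82, 0], [75, -65, -82, 0], [112, -97, -82, 0], [150, -129, -82, 0], [187, -161, -82, 0], [213, -183, -82, 0]]

```text
time: 3.65
position: [598.9, -110.5, 118.4]
tcp_rot: [-0.001, -0.683, 0.73, 0.0]
contact_force: [-0.2, 1.1, -3.7]
width: 57.9
finger_force: 30.0
```

carry_out:
  increments:
    - [[14.2, -12.2, 0, 0], [14.2, -13.2, 0, 0.3], [14.2, -13.2, 0, 0.3], [14.2, -13.2, 0, 0.3]]

```text
time: 4.05
position: [609.3, -122.1, 119.3]
tcp_rot: [-0.001, -0.682, 0.731, 0.001]
contact_force: [-0.9, -0.2, -3.4]
width: 57.4
finger_force: 30.0
```

```bash
python3 -c "
from h import *
go(610.1,-122.6,42.5)"
```

```text
t 4.05 pos [ 609.3 -122.1  119.3] shift [ 0.5 -1.  76.8] turn 0.0 tilt [-0.11  0.02] j [ 0.06  0.48 -0.15 -0.   -0.95 -0.13] w 57.4 F [-0.9 -0.2 -3.4] g 30.0
```

carry_out:
  increments:
    - [[0.5, -0.8, 40, 0], [0.5, -0.8, 62, 0], [0.5, -0.8, 72, 0], [0.5, -0.8, 75, 0], [0.5, -0.8, 77.5, 0], [0.5, -0.8, 77.5, 0], [0.5, -0.8, 77.5, 0]]

```text
time: 4.75
position: [611.8, -123.3, 43.8]
tcp_rot: [0.001, -0.682, 0.731, -0.001]
contact_force: [-0.1, -0.8, -2.9]
width: 57.6
finger_force: 30.0
```

carry_out:
  increments:
    - [[0, 0, 0, 0], [0, 0, 0, 0], [0, 0, 0, 0], [0, 0, 0, 0], [0, 0, 0, 0], [0, 0, -40, 0], [0, 0, -85, 0], [0, 0, -85, 0]]
  jaw: 0

```text
time: 5.55
position: [615.6, -123.9, 134.9]
tcp_rot: [0.005, -0.683, 0.731, -0.005]
contact_force: [0.4, -0.1, -0.1]
width: 86.7
finger_force: 0.0
```

```bash
python3 -c "
from h import *
go(437,-104.5,160)
go(437,-104.5,160,-90)"
```

```text
t 5.55 pos [ 615.6 -123.9  134.9] shift [ -7.3 179.1 -27.7] turn 0.1 tilt [ 0.81 -0.1 ] j [ 0.06  0.46 -0.13  0.   -0.96 -0.13] w 86.7 F [ 0.4 -0.1 -0.1] g 0.0
t 5.55 pos [ 615.6 -123.9  134.9] shift [ -7.3 179.1 -27.7] turn 86.1 tilt [ 0.81 -0.1 ] j [ 0.06  0.46 -0.13  0.   -0.96 -0.13] w 86.7 F [ 0.4 -0.1 -0.1] g 0.0
```

carry_out:
  increments:
    - [[0, 20, -25, 0], [-2, 65, -32, 0], [-4, 110, -32, 0], [-5, 150, -32, 0], [-6, 174, -32, 0], [-6, 174, -32, 0], [-6, 174, -32, 0], [-6, 174, -32, 0]]

```text
time: 6.35
position: [439.2, -105.3, 159.8]
tcp_rot: [0.0, -0.682, 0.731, -0.001]
contact_force: [-1.1, -0.5, -1.2]
width: 86.9
finger_force: 0.0
```

```bash
cat >> h.py <<'E'
def rnd(P,x,y,z,rad=60,dz=5):
    Q=P.reshape(-1,3);Q=Q[(abs(Q[:,2]-z)<dz)&(np.hypot(Q[:,0]-x,Q[:,1]-y)<rad)]
    c=cv2.minEnclosingCircle(Q[:,:2].astype(np.float32)); print(len(Q),'mean',Q.mean(0).round(1),'circ',np.round(c[0],1),round(c[1],1))
E
python3 -c "
from h import *
go(437,-104.5,62)
snap('wrist','w2'); snap('top','top2')
p,P=load('w2'); rnd(P,437,-104.5,105,35)
p,P=load('top2'); rnd(P,437,-104.5,105,35); rnd(P,610,-124,84,45)"
```

```text
t 6.35 pos [ 439.2 -105.3  159.8] shift [-0.7  2.3 97.8] turn -0.0 tilt [ 0.08 -0.01] j [ 0.13  0.16 -0.51  0.   -0.9  -0.2 ] w 86.9 F [-1.1 -0.5 -1.2] g 0.0
2919 mean [ 437.7 -104.8  104.6] circ [ 437.5 -103.8] 19.5
20 mean [ 423.5 -107.6  104.4] circ [ 423.3 -108.1] 7.4
317 mean [ 610.6 -123.7   84. ] circ [ 611.2 -123.7] 28.8
```

View pics/top2.png

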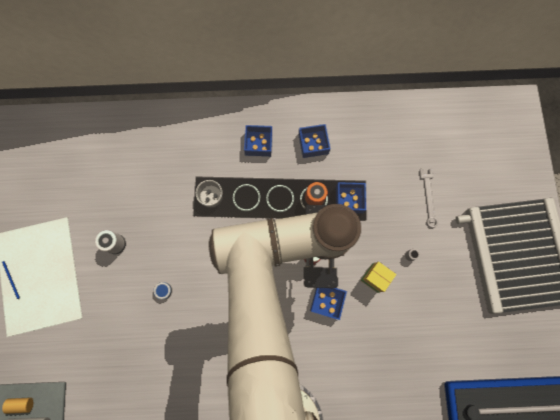

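The filter at (317,192) stands on the right-hand ring, within 1 mm of centre. Next is the can.

carry_out:
  increments:
    - [[-0.6, 1.8, 45, 0], [-0.6, 1.8, 80, 0], [-0.6, 1.8, 98, 0], [-0.6, 1.8, 98, 0], [-0.6, 1.8, 98, 0]]

```text
time: 6.95
position: [437.0, -104.7, 61.6]
tcp_rot: [-0.0, -0.682, 0.731, -0.0]
contact_force: [-0.3, 0.1, -0.5]
width: 87.2
finger_force: 0.0
```

carry_out:
  increments:
    - [[0, 0, 0, 0], [0, 0, 0, 0], [0, 0, 0, 0], [0, 0, 0, 0], [0, 0, 0, 0], [0, 0, 0, 0], [0, 0, 0, 0], [0, 0, 0, 0]]
  jaw: 1
  force: 20

```text
time: 7.75
position: [436.5, -104.6, 61.7]
tcp_rot: [0.0, -0.682, 0.731, -0.0]
contact_force: [0.4, 0.2, -0.4]
width: 43.4
finger_force: 20.0
```

```bash
python3 -c "
from h import *
go(623.9,75.4,140)"
```

```text
t 7.75 pos [ 436.5 -104.6   61.7] shift [-192.5 -174.6  -78.2] turn -0.0 tilt [ 0.04 -0.  ] j [ 0.13  0.31 -0.63  0.   -0.63 -0.2 ] w 43.4 F [ 0.4  0.2 -0.4] g 20.0
```

Lift 78 mm, then carry the can across.

carry_out:
  increments:
    - [[0, 0, -35, 0], [0, 0, -75, 0], [-34, -31, -78, 0], [-68, -62, -78, 0], [-102, -93, -78, 0], [-136, -123, -78, 0], [-170, -154, -78, 0], [-188, -170, -78, 0]]

```text
time: 8.55
position: [620.4, 73.6, 138.3]
tcp_rot: [-0.0, -0.683, 0.731, 0.0]
contact_force: [-0.5, -0.2, -1.1]
width: 43.4
finger_force: 20.0
```

carry_out:
  increments:
    - [[-4.5, -4.6, 0, 0], [-4.5, -4.6, 0, 0], [-4.5, -4.6, 0, 0], [-4.5, -4.6, 0, 0]]

```text
time: 8.95
position: [622.5, 74.2, 139.5]
tcp_rot: [-0.0, -0.682, 0.732, 0.0]
contact_force: [-0.6, -0.1, -1.1]
width: 43.5
finger_force: 20.0
```

```bash
python3 -c "
from h import *
go(623.9,75.4,66)"
```

```text
t 8.95 pos [622.5  74.2 139.5] shift [-1.3 -1.4 73.5] turn -0.1 tilt [-0.06 -0.01] j [ 0.38  0.47 -0.11 -0.   -0.99 -0.45] w 43.5 F [-0.6 -0.1 -1.1] g 20.0
```

carry_out:
  increments:
    - [[-1, -1, 40, 0], [-1, -1.2, 60, 0], [-1, -1.2, 69, 0], [-1, -1.2, 72, 0], [-1, -1.2, 73.5, 0], [-1, -1.2, 73.5, 0], [-1, -1.2, 73.5, 0]]

```text
time: 9.65
position: [625.6, 76.4, 67.3]
tcp_rot: [0.001, -0.682, 0.731, -0.001]
contact_force: [-0.1, -0.6, -1.2]
width: 43.4
finger_force: 20.0
```

carry_out:
  increments:
    - [[0, 0, 0, 0], [0, 0, 0, 0], [0, 0, 0, 0], [0, 0, 0, 0], [0, 0, 0, 0], [0, 0, -40, 0], [0, 0, -90, 0], [0, 0, -90, 0]]
  jaw: 0

```text
time: 10.45
position: [629.6, 77.2, 164.3]
tcp_rot: [0.007, -0.683, 0.731, -0.004]
contact_force: [0.4, -0.2, 1.5]
width: 86.2
finger_force: 0.0
```

carry_out:
  increments:
    - [[0, 0, 0, 0], [0, 0, 0, 0]]

```text
time: 10.65
position: [624.0, 76.0, 155.0]
tcp_rot: [-0.001, -0.682, 0.731, 0.001]
contact_force: [0.5, -0.7, -0.8]
width: 87.3
finger_force: 0.0
```

```bash
python3 -c "
from h import *
go(371.9,-280.4,160,51.2)
go(371.9,-280.4,160,-38.8)
p,P=load('top0')
Q=P[250:305,350:410].reshape(-1,3);Q=Q[abs(Q[:,2]-84)<4]
print(cv2.boxPoints(cv2.minAreaRect(Q[:,:2].astype(np.float32))))
Q=P[280:325,300:355].reshape(-1,3);Q=Q[abs(Q[:,2]-44)<6]
print(cv2.boxPoints(cv2.minAreaRect(Q[:,:2].astype(np.float32))))
Q=P[240:270,400:425].reshape(-1,3);Q=Q[abs(Q[:,2]-38)<6];print(Q.mean(0))"
```

```text
t 10.65 pos [624.  76. 155.] shift [373.1 226.7  -4.4] turn -55.2 tilt [-0.12 -0.02] j [ 0.38  0.45 -0.09 -0.   -1.03 -0.45] w 87.3 F [ 0.5 -0.7 -0.8] g 0.0
t 10.65 pos [624.  76. 155.] shift [373.1 226.7  -4.4] turn 34.8 tilt [-0.12 -0.02] j [ 0.38  0.45 -0.09 -0.   -1.03 -0.45] w 87.3 F [ 0.5 -0.7 -0.8] g 0.0
[[ 330.7849  -285.2157 ]
 [ 376.00372 -322.27765]
 [ 413.28693 -276.78894]
 [ 368.0681  -239.72699]]
[[ 262.68695  -167.82385 ]
 [ 338.28125  -193.37436 ]
 [ 364.10437  -116.97357 ]
 [ 288.51007   -91.423065]]
[ 431.68993141 -389.34484067   38.2816865 ]
```

carry_out:
  increments:
    - [[39, 23, -4, 5], [78, 47, -4, 10], [117, 71, -4, 15], [156, 95, -4, 20], [195, 118, -4, 25], [234, 142, -4, 30], [273, 166, -4, 35], [312, 190, -4, 35]]

```text
time: 11.45
position: [411.5, -222.9, 158.7]
tcp_rot: [-0.001, -0.43, 0.903, 0.001]
contact_force: [1.2, -0.9, 0.9]
width: 87.2
finger_force: 0.0
```

```bash
python3 -c "
from h import *
go(371.9,-280.4,160,-39)"
```

```text
t 11.45 pos [ 411.5 -222.9  158.7] shift [69.6 -5.4 -1.2] turn -0.0 tilt [-0.17  0.03] j [-0.15  0.19 -0.47 -0.   -0.91 -0.53] w 87.2 F [ 1.2 -0.9  0.9] g 0.0
```

carry_out:
  increments:
    - [[40, -3, 0, 0], [65, -5, 0, 0], [68, -5.2, 0, 0], [68, -5.2, 0, 0], [68, -5.2, 0, 0], [68, -5.2, 0, 0]]

```text
time: 12.05
position: [375.6, -277.3, 159.8]
tcp_rot: [-0.0, -0.432, 0.902, 0.0]
contact_force: [0.3, 0.5, 0.6]
width: 87.3
finger_force: 0.0
```

```bash
python3 -c "
from h import *
go(371.9,-280.4,50,-39)
snap('wrist','w3'); snap('top','top3')
p,P=load('w3'); Q=P.reshape(-1,3);Q=Q[(abs(Q[:,2]-84)<3)&(np.hypot(Q[:,0]-372,Q[:,1]+280)<60)]
a=cv2.minAreaRect(Q[:,:2].astype(np.float32));print(a,Q.mean(0),cv2.boxPoints(a))
p,P=load('top3'); rnd(P,624,75,109,45)"
```

```text
t 12.05 pos [ 375.6 -277.3  159.8] shift [  4.8   0.9 109.8] turn 0.1 tilt [-0.03  0.01] j [-0.29  0.19 -0.47 -0.   -0.91 -0.39] w 87.3 F [0.3 0.5 0.6] g 0.0
((372.4717712402344, -279.2000732421875), (58.86660385131836, 58.0784912109375), 50.84284591674805) [ 371.40964468 -280.47104717   83.74494863] [[ 331.3686  -283.68634]
 [ 376.40363 -320.36   ]
 [ 413.57495 -274.7138 ]
 [ 368.53992 -238.04016]]
151 mean [624.8  75.9 108.6] circ [625.6  76. ] 19.7
```

View pics/w3.png

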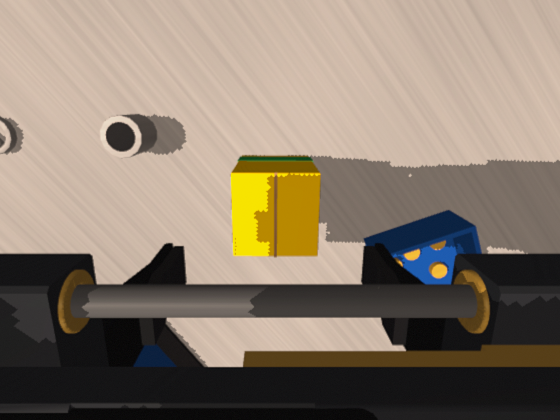

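The carton is square to the fingers at (276,214) and the bin is clear of the finger path. I'll descend and grip.

carry_out:
  increments:
    - [[4.6, 0.8, 40, 0], [4.6, 0.8, 80, 0], [4.6, 0.8, 108, 0], [4.6, 0.8, 110, 0], [4.6, 0.8, 110, 0], [4.6, 0.8, 110, 0]]

```text
time: 12.75
position: [373.0, -281.4, 51.5]
tcp_rot: [0.001, -0.431, 0.902, -0.001]
contact_force: [-0.6, 0.2, 0.2]
width: 86.8
finger_force: 0.0
```

carry_out:
  increments:
    - [[0, 0, 0, 0], [0, 0, 0, 0], [0, 0, 0, 0], [0, 0, 0, 0], [0, 0, 0, 0], [0, 0, 0, 0], [0, 0, 0, 0], [0, 0, 0, 0]]
  jaw: 1
  force: 30

```text
time: 13.55
position: [371.4, -281.1, 50.3]
tcp_rot: [-0.0, -0.431, 0.902, 0.0]
contact_force: [-1.2, 1.8, 5.5]
width: 57.8
finger_force: 30.0
```

```bash
python3 -c "
from h import *
go(617,-24.2,170)"
```

```text
t 13.55 pos [ 371.4 -281.1   50.3] shift [-354.1  -29.4 -119.8] turn -35.0 tilt [-0.01  0.  ] j [-0.3   0.35 -0.61  0.   -0.61 -0.38] w 57.8 F [-1.2  1.8  5.5] g 30.0
```

carry_out:
  increments:
    - [[0, 0, -40, 0], [0, 0, -85, 0], [-10, 0, -118, -5], [-55, -5, -120, -10], [-100, -8, -120, -15], [-145, -12, -120, -20], [-190, -16, -120, -25], [-235, -20, -120, -30]]

```text
time: 14.35
position: [535.1, -109.3, 168.8]
tcp_rot: [-0.001, -0.651, 0.759, 0.001]
contact_force: [1.0, -0.4, -2.8]
width: 58.2
finger_force: 30.0
```

carry_out:
  increments:
    - [[-40, 17, 0, -5], [-80, 35, 0, -5], [-105, 45, 0, -5], [-105, 45, 0, -5], [-105, 45, 0, -5]]

```text
time: 14.85
position: [506.2, 0.2, 169.1]
tcp_rot: [-0.001, -0.683, 0.731, 0.0]
contact_force: [0.6, 0.5, -2.9]
width: 57.8
finger_force: 30.0
```

```bash
python3 -c "
from h import *
go(617,-24.2,54.3)"
```

```text
t 14.85 pos [5.062e+02 2.000e-01 1.691e+02] shift [  16.8 -112.4  114.6] turn 0.0 tilt [-0.1  -0.01] j [ 0.32  0.24 -0.37 -0.   -0.96 -0.39] w 57.8 F [ 0.6  0.5 -2.9] g 30.0
```

carry_out:
  increments:
    - [[6, -40, 0, 0], [12, -85, 0, 0], [17, -110, 0, 0], [17.5, -112.4, 0, 0], [17.5, -112.4, 0, 0], [17.5, -112.4, 0, 0], [17.5, -112.4, 0, 0]]

```text
time: 15.55
position: [616.7, -25.7, 170.1]
tcp_rot: [-0.0, -0.682, 0.731, 0.0]
contact_force: [-0.3, -0.5, -3.0]
width: 57.9
finger_force: 30.0
```

```bash
python3 -c "
from h import *
go(617,-24.9,54.3)"
```

```text
t 15.55 pos [616.7 -25.7 170.1] shift [ -0.8  -0.3 115.8] turn -0.0 tilt [-0.04  0.  ] j [ 0.22  0.42 -0.1  -0.   -1.05 -0.29] w 57.9 F [-0.3 -0.5 -3. ] g 30.0
```

carry_out:
  increments:
    - [[-0.5, 0, 45, 0], [-0.5, 0, 85, 0], [-0.5, 0, 105, 0], [-0.5, 0, 112, 0], [-0.5, 0, 115.5, 0], [-0.5, 0, 115.5, 0], [-0.5, 0, 115.5, 0]]

```text
time: 16.25
position: [618.8, -24.7, 56.3]
tcp_rot: [0.001, -0.682, 0.731, -0.001]
contact_force: [0.2, 0.1, -3.4]
width: 57.5
finger_force: 30.0
```

```bash
python3 -c "
from h import *
go(617,-24.9,54.3)"
```

```text
t 16.25 pos [618.8 -24.7  56.3] shift [0.3 1.8 2. ] turn 0.0 tilt [0.19 0.02] j [ 0.22  0.54 -0.22  0.   -0.8  -0.29] w 57.5 F [ 0.2  0.1 -3.4] g 30.0
```

carry_out:
  increments:
    - [[0, 0.3, 0, 0], [0, 0.3, 0, 0], [0, 0.3, 0, 0], [0, 0.3, 0, 0]]

```text
time: 16.65
position: [617.5, -24.9, 54.8]
tcp_rot: [0.0, -0.682, 0.731, -0.0]
contact_force: [0.5, 0.2, -3.4]
width: 57.8
finger_force: 30.0
```

carry_out:
  increments:
    - [[0, 0, 0, 0], [0, 0, 0, 0], [0, 0, 0, 0], [0, 0, 0, 0], [0, 0, 0, 0], [0, 0, -40, 0], [0, 0, -85, 0], [0, 0, -90, 0]]
  jaw: 0

```text
time: 17.45
position: [621.3, -24.7, 151.3]
tcp_rot: [0.005, -0.683, 0.731, -0.004]
contact_force: [1.1, 0.1, 0.4]
width: 86.6
finger_force: 0.0
```

carry_out:
  increments:
    - [[0, 0, -20, 0], [0, 0, -20, 0], [0, 0, -20, 0]]

```text
time: 17.75
position: [617.3, -24.8, 164.2]
tcp_rot: [0.0, -0.682, 0.731, 0.0]
contact_force: [0.1, -0.6, -0.7]
width: 87.6
finger_force: 0.0
```

```bash
python3 -c "
from h import *
go(360.7,316.5,165)
go(360.7,316.5,165,86)"
```

```text
t 17.75 pos [617.3 -24.8 164.2] shift [-322.7  279.6   -0.7] turn -0.0 tilt [0.01 0.03] j [ 0.22  0.43 -0.11 -0.   -1.04 -0.29] w 87.6 F [ 0.1 -0.6 -0.7] g 0.0
t 17.75 pos [617.3 -24.8 164.2] shift [-322.7  279.6   -0.7] turn -90.0 tilt [0.01 0.03] j [ 0.22  0.43 -0.11 -0.   -1.04 -0.29] w 87.6 F [ 0.1 -0.6 -0.7] g 0.0
```

carry_out:
  increments:
    - [[-36, 31, 0, 0], [-72, 62, 0, 0], [-108, 93, 0, 0], [-144, 125, 0, 0], [-180, 156, 0, 0], [-216, 187, 0, 0], [-252, 218, 0, 0], [-288, 250, 0, 0]]

```text
time: 18.55
position: [386.1, 280.4, 163.3]
tcp_rot: [-0.001, -0.682, 0.731, -0.0]
contact_force: [1.2, 0.6, 0.2]
width: 87.1
finger_force: 0.0
```

carry_out:
  increments:
    - [[-32, 28, 20, 0], [-34.7, 29.6, 40, 0], [-34.7, 29.6, 50, 0], [-34.7, 29.6, 50, 0], [-34.7, 29.6, 50, 0]]

```text
time: 19.05
position: [361.4, 315.7, 114.4]
tcp_rot: [-0.0, -0.682, 0.732, -0.0]
contact_force: [0.5, 0.1, 0.1]
width: 87.3
finger_force: 0.0
```

```bash
python3 -c "
from h import *
go(360.7,316.5,14)
snap('wrist','w4'); snap('top','top4')
p,P=load('w4'); rnd(P,360.7,316.5,28,35,4)
p,P=load('top4'); rnd(P,624,75,109,45); rnd(P,610,-124,84,45)
Q=P.reshape(-1,3);Q=Q[(abs(Q[:,2]-88)<3)&(np.hypot(Q[:,0]-617,Q[:,1]+24)<50)]
a=cv2.minAreaRect(Q[:,:2].astype(np.float32));print(a,Q.mean(0))"
```

```text
t 19.05 pos [361.4 315.7 114.4] shift [ -0.9   0.7 100.4] turn -0.1 tilt [-0.01 -0.05] j [ 1.06  0.27 -0.5   0.   -0.8  -1.13] w 87.3 F [0.5 0.1 0.1] g 0.0
3340 mean [361.4 317.5  28. ] circ [361.6 318.7] 23.5
147 mean [625.1  76.2 108.7] circ [625.5  76.2] 19.3
315 mean [ 611.  -124.1   84.1] circ [ 611.5 -124.5] 28.9
((616.7547607421875, -24.083101272583008), (57.31095886230469, 58.58313751220703), 84.2593765258789) [616.36842581 -23.91929513  88.10321314]
```

View pics/top4.png

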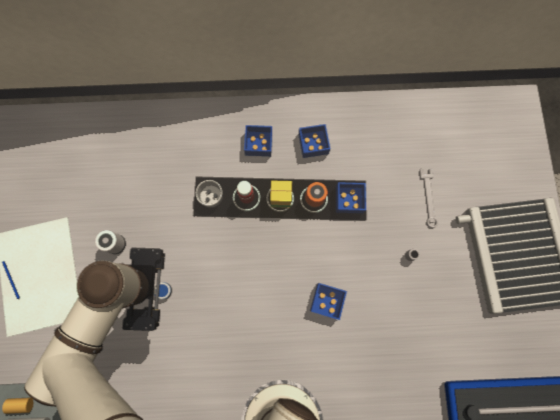

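View pics/w4.png

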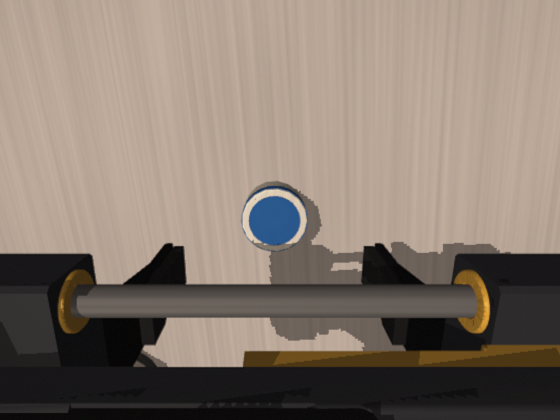

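The top view shows the can (245,192), carton (281,191) and filter (317,192) on their rings. The wrist view shows the tin centred at (274,218). Next I grip the tin.

carry_out:
  increments:
    - [[-1.1, 0.4, 45, 0], [-1.1, 0.4, 80, 0], [-1.1, 0.4, 95, 0], [-1.1, 0.4, 100, 0], [-1.1, 0.4, 100, 0], [-1.1, 0.4, 100, 0]]

```text
time: 19.75
position: [361.3, 318.2, 15.7]
tcp_rot: [0.001, -0.682, 0.731, 0.0]
contact_force: [0.3, -0.2, 0.6]
width: 87.1
finger_force: 0.0
```

carry_out:
  increments:
    - [[0, 0, 0, 0], [0, 0, 0, 0], [0, 0, 0, 0], [0, 0, 0, 0], [0, 0, 0, 0], [0, 0, 0, 0], [0, 0, 0, 0], [0, 0, 0, 0]]
  jaw: 1
  force: 20

```text
time: 20.55
position: [360.5, 317.5, 14.6]
tcp_rot: [-0.0, -0.682, 0.731, -0.0]
contact_force: [0.6, -0.2, 0.5]
width: 45.7
finger_force: 20.0
```

```bash
python3 -c "
from h import *
go(616.6,-24,165)"
```

```text
t 20.55 pos [360.5 317.5  14.6] shift [ 323.  -279.1 -150.4] turn -0.0 tilt [-0. -0.] j [ 1.06  0.43 -0.6   0.   -0.53 -1.13] w 45.7 F [ 0.6 -0.2  0.5] g 20.0
```

carry_out:
  increments:
    - [[0, 0, -45, 0], [0, 0, -95, 0], [20, -17, -140, 0], [58, -50, -150, 0], [94, -81, -150, 0], [130, -112, -150, 0], [166, -143, -150, 0], [202, -174, -150, 0]]

```text
time: 21.35
position: [520.6, 102.1, 164.3]
tcp_rot: [-0.0, -0.682, 0.731, 0.0]
contact_force: [0.8, 0.3, -0.9]
width: 45.4
finger_force: 20.0
```

carry_out:
  increments:
    - [[36, -31, 0, 0], [72, -62, 0, 0], [105, -91, 0, 0], [119, -103, 0, 0], [120.5, -105, 0, 0], [120.5, -105, 0, 0], [120.5, -105, 0, 0], [120.5, -105, 0, 0]]

```text
time: 22.15
position: [615.9, -22.3, 164.8]
tcp_rot: [0.0, -0.683, 0.731, 0.0]
contact_force: [-0.3, 0.3, -1.3]
width: 45.1
finger_force: 20.0
```

```bash
python3 -c "
from h import *
go(616.6,-23.6,102.8)"
```

```text
t 22.15 pos [615.9 -22.3 164.8] shift [ 1.2 -0.8 62. ] turn 0.1 tilt [-0.01  0.01] j [ 0.23  0.42 -0.11 -0.   -1.04 -0.29] w 45.1 F [-0.3  0.3 -1.3] g 20.0
```

carry_out:
  increments:
    - [[1.2, -0.6, 30, 0], [1.2, -0.6, 50, 0], [1.2, -0.6, 58, 0], [1.2, -0.6, 60, 0], [1.2, -0.6, 61.5, 0], [1.2, -0.6, 61.5, 0], [1.2, -0.6, 61.5, 0], [1.2, -0.6, 61.5, 0]]

```text
time: 22.95
position: [617.4, -24.7, 103.8]
tcp_rot: [0.001, -0.682, 0.731, -0.0]
contact_force: [0.3, 0.1, -1.0]
width: 45.6
finger_force: 20.0
```

```bash
python3 -c "
from h import *
go(616.6,-23.6,102.6)"
```

```text
t 22.95 pos [617.4 -24.7 103.8] shift [-1.1  0.9  1.2] turn -0.0 tilt [0.08 0.02] j [ 0.22  0.49 -0.18  0.   -0.9  -0.29] w 45.6 F [ 0.3  0.1 -1. ] g 20.0
```

carry_out:
  increments:
    - [[-0.6, 0.2, 0.5, 0], [-0.6, 0.2, 0.7, 0], [-0.6, 0.2, 0.7, 0], [-0.6, 0.2, 0.7, 0]]

```text
time: 23.35
position: [616.9, -24.2, 102.6]
tcp_rot: [0.0, -0.682, 0.731, -0.0]
contact_force: [-0.4, 1.2, 0.8]
width: 45.2
finger_force: 20.0
```

carry_out:
  increments:
    - [[0, 0, 0, 0], [0, 0, 0, 0], [0, 0, 0, 0], [0, 0, 0, 0], [0, 0, 0, 0], [0, 0, 0, 0], [0, 0, -30, 0], [0, 0, -70, 0]]
  jaw: 0

```text
time: 24.15
position: [615.3, -24.4, 170.6]
tcp_rot: [-0.003, -0.682, 0.731, 0.002]
contact_force: [0.2, 0.7, -0.3]
width: 86.3
finger_force: 0.0
```

carry_out:
  increments:
    - [[0, 20, -20, 0], [0, 60, -20, 0], [-20, 105, -20, 0], [-60, 150, -20, 0], [-100, 180, -20, 0], [-140, 200, -20, 0], [-180, 220, -20, 0], [-180, 220, -20, 0]]

```text
time: 24.95
position: [408.4, 174.9, 193.1]
tcp_rot: [0.001, -0.685, 0.728, 0.0]
contact_force: [0.1, -0.5, 0.3]
width: 87.2
finger_force: 0.0
```

carry_out:
  increments:
    - [[0, 0, 0, 0], [0, 0, 0, 0]]

```text
time: 25.15
position: [410.0, 170.0, 192.3]
tcp_rot: [-0.0, -0.682, 0.731, -0.0]
contact_force: [0.8, 0.2, 0.2]
width: 87.1
finger_force: 0.0
```

```bash
python3 -c "
from h import *
snap('top','top5')
p,P=load('top5'); rnd(P,624,75,109,45); rnd(P,610,-124,84,45);rnd(P,617,-24,116,45,4)
Q=P.reshape(-1,3);Q=Q[(abs(Q[:,2]-88)<3)&(np.hypot(Q[:,0]-617,Q[:,1]+24)<50)]
a=cv2.minAreaRect(Q[:,:2].astype(np.float32));print(a)
cv2.imwrite('pics/top5c.png',cv2.resize(p[140:250,170:390,::-1],None,fx=3,fy=3))"
```

```text
150 mean [624.9  76.2 108.6] circ [625.5  76.4] 19.3
318 mean [ 611.  -123.9   84. ] circ [ 611.6 -124.1] 28.7
210 mean [616.3 -24.  116. ] circ [616.9 -24.8] 23.4
((617.3120727539062, -24.189453125), (57.134395599365234, 57.97018814086914), 84.23284912109375)
```

View pics/top5c.png

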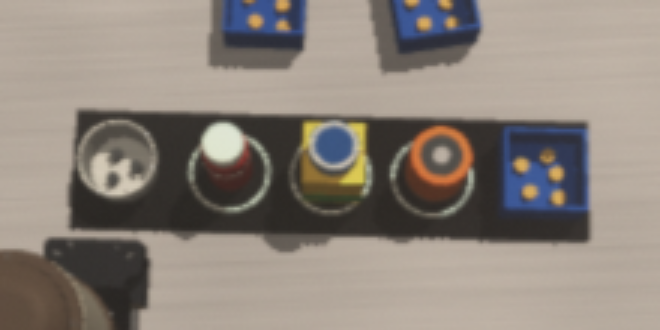

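```bash
python3 -c "
from h import *
print(r.hand_in())"
```

```text
the job is handed in; nothing more can be done
None
```

The kit is set out and handed in, at about 25 s on the clock: the filter is by the bin, the can by the cup, and the carton between them with the tin on top, each within about 1.5 mm of centre in the last picture.

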